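# Select the third slot on a gated gear shifter

### The job

The overhauled gear shifter bolted to the bench stands in neutral: push its lever across to the right along the neutral channel, past the other slots without running into them, and then push it fully forward, away from the robot, to the end of the third slot (the right-hand forward one), so that its selector rail is drawn. Only push the knob or stem with the fingertips or the outside of the fingers: do not grip the lever, and do not disturb the small parts standing round the shifter. Leave the lever standing in the slot and move clear of it.

Things in the scene. Friction and masses are not known exactly. Their poses are not given: they have to be found in the camera images.
- shifter: the gear shifter, fixed: an open grey-painted frame 180 x 150 mm on the bench with a flat steel gate plate on top, 150 mm along x, 116 mm along y, its top 148 mm above the bench. Origin at the centre of its underside, on the bench; x is the shifter's forward direction (roughly away from the robot), y its left, z up
- gate_centre (a point): centre of the gate, on top of its 6 mm plate; axes as the shifter's. A neutral channel 14 mm wide runs along y through it; three slots 14 mm wide cross it at y = +22, 0 and -22 mm (first, second, third from the left), each reaching 31 mm forward and 31 mm back. The lips between the slots have round noses
- lever_knob (a point): centre of the black ball knob (38 mm across) on the lever, a 10 mm steel stem that rises through the gate from a pivot in the shifter's middle, 70 mm above the bench, 155 mm below the knob's centre. z runs up the stem, x forward, y left. In neutral over the third slot the knob is 44 mm right of the shifter's centre, 219 mm above the bench; to the slot's forward end it travels 47 mm
- lever_cross (a joint): sideways swing of the lever, rad: 0 upright, positive to the right (-y of the shifter); the first, second and third slot lie at -0.29, 0 and +0.29, and the channel's right end stops it at about 0.3. It has friction and stays where it is left; about 2 N at the knob moves it
- lever_shift (a joint): fore-and-aft swing of the lever, rad: 0 in the neutral channel, positive forward; about +0.31 at the forward end of the third slot. It stays where it is left; about 3 to 4 N at the knob moves it
- slot3_mouth (a point): the middle of the mouth of the third forward slot, where it leaves the cross channel, on top of the gate plate
- slot3_end (a point): where the lever's axis passes the gate's top when the lever is at the end of the third forward slot
- rail_left (a joint): slide of the left of three steel selector rails (rods 10 mm thick low in the frame, whose ends stick out at both ends of it), m: 0 neutral, positive towards the robot. The lever's lower end moves opposite to its knob, so the right-hand (third) slot works this rail: the lever at the slot's forward end draws it about +0.012
- rail_mid (a joint): slide of the middle selector rail, m, 0 neutral (worked by the second slot)
- rail_right (a joint): slide of the right selector rail, m, 0 neutral (worked by the first slot)
- pin_a: bystander: ground steel wrist pin 23 mm thick, 70 mm tall, standing on end left of the shifter; origin at its foot
- pin_b: bystander: the same kind of wrist pin, standing right of the shifter; origin at its foot
- threadlock: bystander: small red bottle 24 x 40 x 80 mm standing left of the shifter; origin at its foot
- bolt: bystander: head bolt 95 mm long lying right of the shifter; origin below its middle
- shaft: bystander: drive shaft 178 mm tall, 43 mm at its gear, standing on its gear beyond the shifter on the left; origin at its foot

How it is judged:
By the outcome, as a careful person would: the job done as asked, in the order asked, and still so for the second after the job is handed in, with the robot touching nothing.
It also fails if it takes over 42 s, if anything falls off the work surface, if the arm or the gripper's body presses on something with over 40 N, if the wrist force passes 120 N, or if a joint passes its speed limit or range.

### The arm

A 6-joint arm with a two-finger parallel gripper is mounted at the origin on a cart in front of the work surface, level with it; the furniture and walls round the work are solid. World frame = base frame: x ahead of the robot, y to its left, z up, the work surface at z = 0. Lengths are in m, angles in rad, forces in N, time in s.
With the tool pointing down it reaches from about 0.4 to 0.825 m from the base axis. Payload 7 kg.
Tool frame: the origin (TCP) lies on the centre line of the jaws, within the pads' length; the fingertips stand arm.tip_reach ahead of it and the grasp point (between the pads) lies 5 mm behind it (arm.tip_reach is the distance from the TCP to the fingertips, in m); z points along the fingers, y is the line along which they close (so a half turn about z gives the same grasp; the last joint's range is limited). The gripper opens to 88 mm and grips with 3 to 60 N. Pads are 19 mm wide; open, the fingers measure 130 mm over their backs; the gripper's body (78 mm by 193 mm) begins 47 mm behind the grasp point.
Start: joints at [-1.036, 0.359, 0.012, 0, -1.224, -0.288], TCP at [0.165, -0.655, 0.241] pointing down, gripper open.
Joint ranges: [-3.07, 3.07], [-1.43, 2.12], [-1.02, 1.25], [-3.03, 1.67], [-3.05, -0], [-3.03, 3.03]. Speed limits (rad/s): [2.39, 2.39, 3.01, 3.14, 3.14, 3.14].

### API

Orientations are given as [roll, pitch, yaw] about the fixed x, y, z axes, in that order (R = Rz(yaw) Ry(pitch) Rx(roll)).
In Python, from station import status, optics, order, arm gives the robot as it stands. The module is installed in compiled form; this text tells all that it offers.
- The arm moves only by the shell command python3 -m jog 'ROWS' [FORCE]. ROWS is JSON, a list of rows, each a list of 3 entries, a list of its own where there are three numbers: the gripper command: -1 is shut, 1 is fully open, values between are in proportion, then the shift along the tool's x, y, z in mm, then the turn about the tool's z in rad. A call has 1 to 20 rows; each row is the pose to reach, as a shift and turn from the pose commanded when the call began, along the tool's axes at that moment; what a row does not reach only later rows make up. A row lasts 1/8 s, in which the tool goes at most 62.5 mm and 10.7 degrees, less where a joint would pass 70% of its speed; a pose out of reach is approached as far as the arm can. A call with a gripper value outside its range is refused whole. The fingers move at their own pace and stop on an object; FORCE is the grip in N (left out, the last holds). Time passes only in rows, so rows that repeat a pose let the fingers close. It gives the time, the measured TCP pose, the force, the opening and the grip force at its end, in the units of the state.
- status.get_state(): the state, without advancing time (a new reading comes with each control period).
- optics.grab_frame(name): name is "scene" or "top" or "wrist"; returns a dict with "color" (420x560x3 uint8, red, green, blue), "mtx" (3x3 intrinsics, pixels), "cam_to_world" (4x4, takes a point from camera to world coordinates). Camera axes: x right, y down, z forward; pixel columns grow to the right and rows downward; lengths in m; the calibration is good to about 2 mm. A picture is of the moment at which its call begins. There is no depth.
- order.job_done(): hands the job in; it is judged then, once.
The state is a dict: "t": time; "q": joint angles; "qd": joint speeds; "joint_efforts": joint torques, N m; "eef_pos": TCP position; "ee_rot": TCP orientation; "force": force on the tool from outside, world axes, zero at the start; "moment": the same for the moment, N m; "width": finger opening in m; "gripper_force": force on a finger pad.
Only numpy, scipy, OpenCV 4.12 (cv2) and the standard library are available. Lean on these libraries where they do the work, as an engineer would, in place of code of your own. Each camera call takes 0.05 s, during which the arm holds its last target. There are 200 camera calls.

## Working session

There is one attempt and no reset: what is moved stays moved. The work goes in short steps, Python scripts to look and compute and a shell command to move; the robot and the scene stay as the last step left them, time stands still between calls to the robot, and variables do not carry over. Pictures are saved under pics/ and viewed, at most 10 in all, crops included, and the job is handed in when it is done.

```bash
mkdir -p pics; python3 - <<'E'
from station import status, optics, arm
import cv2, numpy as np, json
s=status.get_state(); print({k:s[k] for k in("t","eef_pos","ee_rot","force","width")}, arm.tip_reach)
for n in("scene","top"):
    f=optics.grab_frame(n); cv2.imwrite(f"pics/{n}0.png",cv2.cvtColor(f["color"],cv2.COLOR_RGB2BGR))
    print(n,np.round(f["mtx"],1).tolist(),np.round(f["cam_to_world"],3).tolist())
E
```

```text
{'t': 0.0, 'eef_pos': array([ 0.1648139 , -0.65409777,  0.23960359]), 'ee_rot': array([ 3.13993961e+00, -1.27408849e-04, -2.89487339e+00]), 'force': array([ 0.80442603, -1.08787529, -0.50017856]), 'width': 0.0876166566089397} 0.014
scene [[401.3, 0.0, 274.0], [0.0, 401.3, 209.4], [0.0, 0.0, 1.0]] [[-0.849, -0.372, 0.375, 0.261], [-0.528, 0.606, -0.595, 0.552], [-0.006, -0.703, -0.711, 0.751], [0.0, 0.0, 0.0, 1.0]]
top [[442.9, 0.0, 270.8], [0.0, 442.9, 211.5], [0.0, 0.0, 1.0]] [[-0.019, -0.991, 0.134, 0.461], [-1.0, 0.019, -0.004, 0.045], [0.002, -0.134, -0.991, 1.018], [0.0, 0.0, 0.0, 1.0]]
```

View pics/scene0.png

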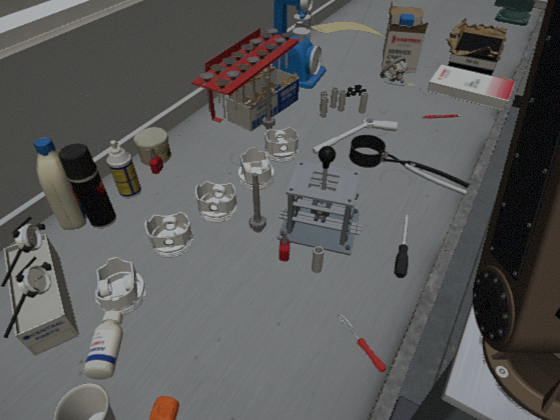

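View pics/top0.png

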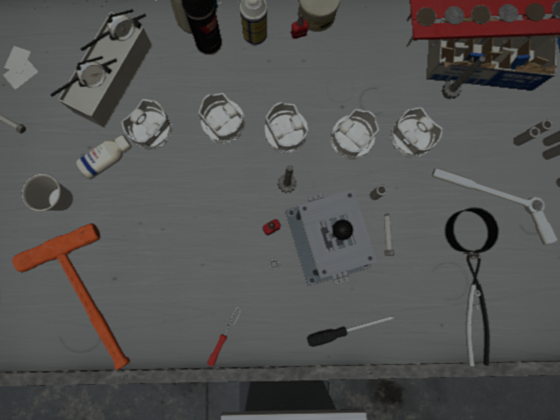

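The scene view shows the shifter with its black knob at about (327,155). In the top view the knob is at (342,231), on a plate centred near (337,235) and slightly yawed. Pins are at (377,192) and (275,263), the bottle at (271,227), the bolt at (389,235) and the shaft at (287,180).

```bash
cat > h.py <<'E'
import numpy as np, cv2
from station import optics, status
def ray(f,uv):
    d=np.linalg.inv(f["mtx"])@np.array([uv[0],uv[1],1.]); T=f["cam_to_world"]
    return T[:3,3], T[:3,:3]@(d/np.linalg.norm(d))
def onz(f,uv,z):
    o,d=ray(f,uv); return o+d*(z-o[2])/d[2]
def knobpix(f,box):
    x0,y0,x1,y1=box; g=(f["color"][y0:y1,x0:x1].max(2)<45).astype(np.uint8)
    n,l,st,c=cv2.connectedComponentsWithStats(cv2.morphologyEx(g,cv2.MORPH_OPEN,np.ones((5,5),np.uint8)))
    i=1+np.argmax(st[1:,4]); return c[i]+[x0,y0], st[i]
def tri(rays):
    A=sum(np.eye(3)-np.outer(d,d) for o,d in rays); b=sum((np.eye(3)-np.outer(d,d))@o for o,d in rays)
    return np.linalg.solve(A,b)
def knob(sb=(305,135,350,180),tb=(315,205,380,265)):
    a=optics.grab_frame("scene"); b=optics.grab_frame("top")
    pa,sa=knobpix(a,sb); pb,sb_=knobpix(b,tb)
    print("pix",pa.round(1),sa,pb.round(1),sb_)
    return tri([ray(a,pa),ray(b,pb)]),a,b
E
python3 - <<'E'
from h import *
k,a,b=knob(); print("knob",k.round(4), "top only z.225",onz(b,knobpix(b,(315,205,380,265))[0],.225).round(4))
c=cv2.cvtColor(b["color"][175:300,250:410],cv2.COLOR_RGB2BGR)
cv2.imwrite("pics/c1.png",cv2.resize(c,None,fx=4.8,fy=4.8,interpolation=cv2.INTER_CUBIC))
E
```

```text
pix [326.4 156.6] [ 14  14  16  19 217] [342.1 229.6] [ 18  15  20  20 328]
knob [ 0.5325 -0.0878  0.2175] top only z.225 [ 0.5332 -0.0859  0.225 ]
```

View pics/c1.png

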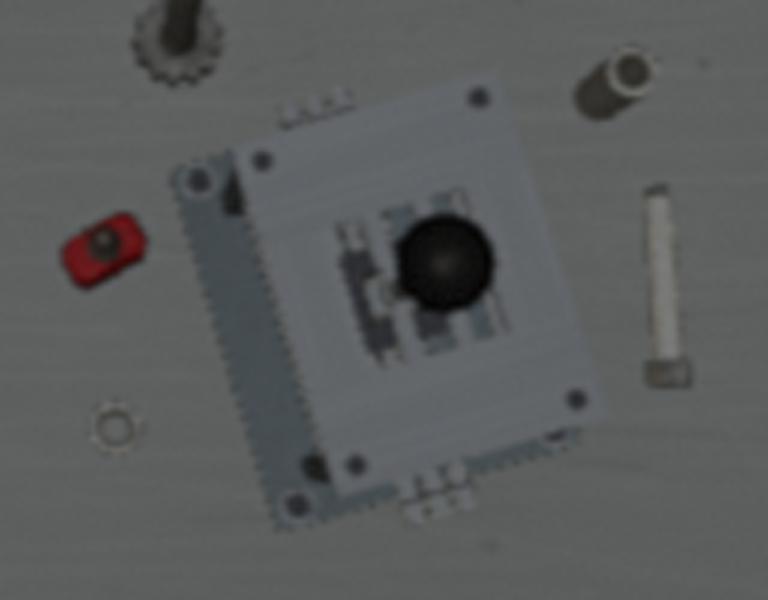

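The crop shows the gate plate's four corner screws at (262,160), (479,97), (577,399), (357,465), with the knob at (445,262). They give the plate's pose.

```bash
python3 - <<'E'
from h import *
b=optics.grab_frame("top")
P=[onz(b,(250+u/4.8,175+v/4.8),.148)[:2] for u,v in((262,160),(479,97),(577,399),(357,465))]
P=np.array(P);c=P.mean(0);d=(P[0]+P[1]-P[2]-P[3]); yaw=np.arctan2(d[1],d[0]); print(P.round(4).tolist(),c.round(4),yaw)
R=np.array([[np.cos(yaw),-np.sin(yaw)],[np.sin(yaw),np.cos(yaw)]])
print("corners local",((P-c)@R).round(4).tolist())
k=np.array([.533,-.0868]); print("knob local",(k-c)@R)
for n,z,(u,v) in(("pinA",.07,(115,427)),("pinB",.07,(633,72)),("bottle",.08,(104,243)),("bolt",.01,(665,285)),("shafttop",.178,(182,10))):
    p=onz(b,(250+u/4.8,175+v/4.8),z)[:2]; print(n,p.round(3),((p-c)@R).round(3))
s=[("knob over 3",[0,-.044]),("end knob",[.047,-.044])]
for n,l in s: print(n,(c+R@l).round(4))
E
```

```text
[[0.5838, -0.026], [0.6085, -0.1168], [0.4831, -0.1513], [0.4582, -0.0608]] [ 0.5334 -0.0887] 0.26982759563596104
corners local [[0.0653, 0.0471], [0.0649, -0.0471], [-0.0652, -0.0469], [-0.065, 0.0469]]
knob local [9.86913042e-05 1.96121226e-03]
pinA [0.477 0.036] [-0.021  0.136]
pinB [ 0.632 -0.202] [ 0.065 -0.135]
bottle [0.558 0.04 ] [0.057 0.117]
bolt [ 0.54  -0.227] [-0.031 -0.135]
shafttop [0.641 0.007] [0.129 0.063]
knob over 3 [ 0.5452 -0.1311]
end knob [ 0.5905 -0.1186]
```

```bash
python3 -m jog '[[-1,[0,0,-60],0],[-1,[-150,160,-60],-0.023],[-1,[-300,320,-60],-0.023],[-1,[-494,533,-60],-0.023],[-1,[-494,533,-60],-0.023],[-1,[-494,533,-60],-0.023],[-1,[-494,533,-60],-0.023],[-1,[-494,533,-60],-0.023],[-1,[-494,533,-60],-0.023],[-1,[-494,533,-60],-0.023],[-1,[-494,533,-60],-0.023],[-1,[-494,533,-60],-0.023],[-1,[-494,533,-60],-0.023],[-1,[-494,533,-60],-0.023],[-1,[-494,533,-60],-0.023],[-1,[-494,533,-60],-0.023]]' 10
python3 - <<'E'
from h import *
s=status.get_state(); c=np.array([.5334,-.0887]);y=.2698
R=np.array([[np.cos(y),-np.sin(y)],[np.sin(y),np.cos(y)]])
print("local mm",1000*(s["eef_pos"][:2]-c)@R,"yaw err",s["ee_rot"][2]-y+np.pi)
f=optics.grab_frame("scene"); cv2.imwrite("pics/s2.png",cv2.resize(cv2.cvtColor(f["color"][60:270,190:470],cv2.COLOR_RGB2BGR),None,fx=2.5,fy=2.5))
E
```

```text
t: 2.25
eef_pos: [0.5133, -0.0178, 0.3007]
ee_rot: [-3.142, 0.0, -2.873]
force: [-0.5, 0.5, 0.2]
width: 0.0005
gripper_force: 0.0
local mm [-0.46305913 73.71237216] yaw err -0.0009706444007306914
```

View pics/s2.png

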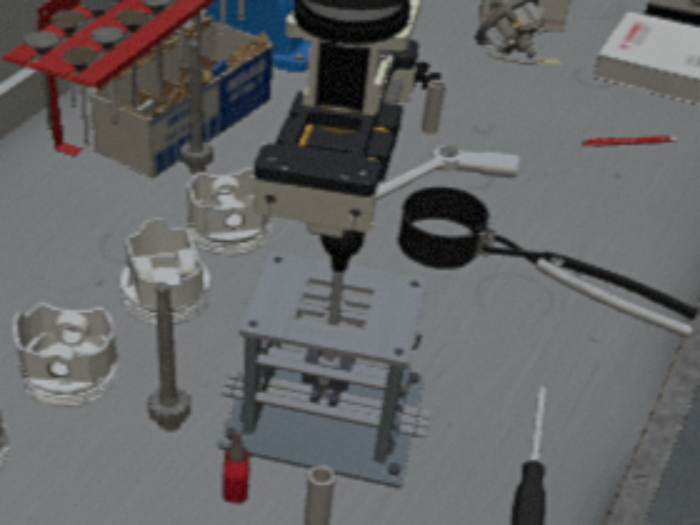

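Crop shows the closed fingers hovering just left of the knob, lever upright in the neutral channel. Next: lower, then approach to contact.

```bash
python3 -m jog '[[-1,[0,0,45],0],[-1,[0,0,92],0],[-1,[0,0,92],0],[-1,[0,-20,92],0],[-1,[0,-28,92],0],[-1,[0,-32,92],0],[-1,[0,-36,92],0],[-1,[0,-40,92],0],[-1,[0,-44,92],0],[-1,[0,-48,92],0],[-1,[0,-48,92],0]]'
python3 - <<'E'
from h import *
k,_,_=knob(); c=np.array([.5334,-.0887]);y=.2698
R=np.array([[np.cos(y),-np.sin(y)],[np.sin(y),np.cos(y)]])
s=status.get_state()
print("knob",1000*(k[:2]-c)@R,k[2],"tcp",1000*(s["eef_pos"][:2]-c)@R,"F",s["force"][:2]@R)
f=optics.grab_frame("top"); cv2.imwrite("pics/t3.png",cv2.resize(cv2.cvtColor(f["color"][160:310,230:430],cv2.COLOR_RGB2BGR),None,fx=4,fy=4))
E
```

```text
t: 3.68
eef_pos: [0.5264, -0.0636, 0.2083]
ee_rot: [-3.142, -0.001, -2.872]
force: [0.8, -1.0, -0.4]
width: 0.0003
gripper_force: 0.0
pix [329.5 138.5] [20  1 10  6 51] [372.  247.7] [53 39  9  8 58]
knob [-23.18824699 -29.50379714] 0.24722608429404938 tcp [-0.23155118 26.26169795] F [-0.15735759  0.55647733]
```

View pics/t3.png

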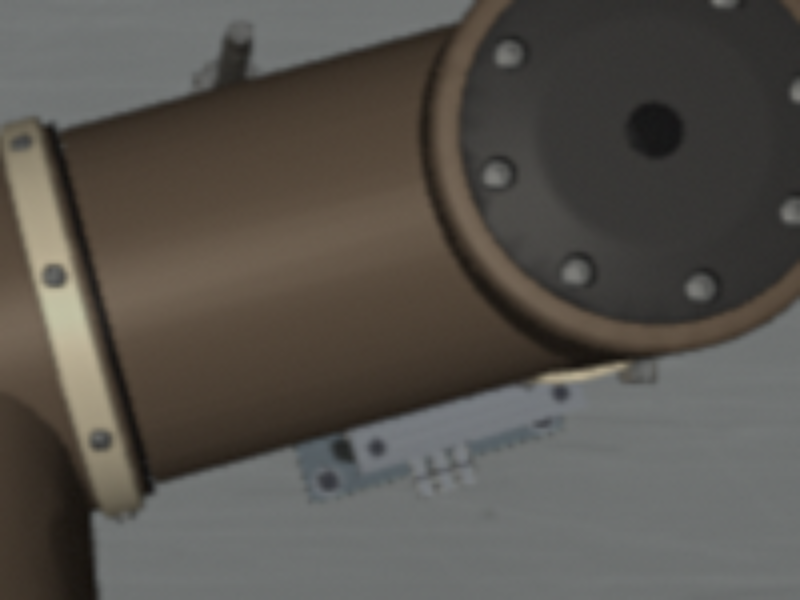

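Top view is blocked by the arm; use the scene view instead.

```bash
python3 - <<'E'
from h import *
f=optics.grab_frame("scene"); cv2.imwrite("pics/s4.png",cv2.resize(cv2.cvtColor(f["color"][100:220,250:410],cv2.COLOR_RGB2BGR),None,fx=5,fy=5))
E
```

```text
(no output)
```

View pics/s4.png

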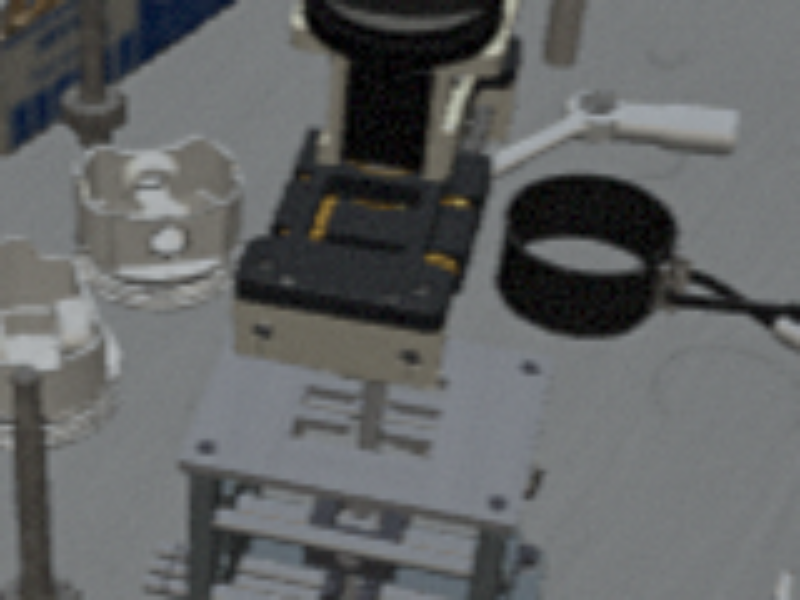

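```bash
python3 - <<'E'
from h import *
f=optics.grab_frame("wrist"); cv2.imwrite("pics/w5.png",cv2.cvtColor(f["color"],cv2.COLOR_RGB2BGR)); print(f["mtx"].round(1).tolist(),f["cam_to_world"].round(3).tolist())
E
```

```text
[[371.5, 0.0, 277.8], [0.0, 371.5, 211.3], [0.0, 0.0, 1.0]] [[-0.265, 0.917, 0.299, 0.445], [0.964, 0.252, 0.083, -0.086], [0.001, 0.31, -0.951, 0.352], [0.0, 0.0, 0.0, 1.0]]
```

View pics/w5.png

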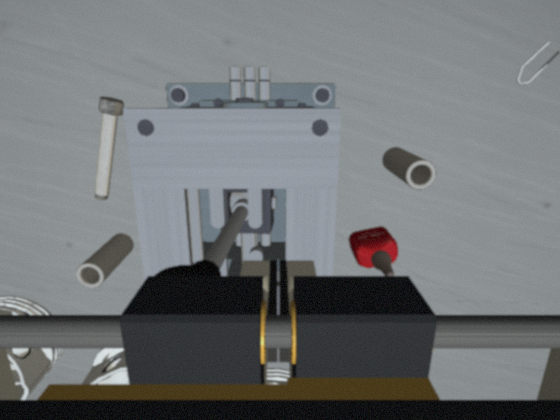

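Wrist view: knob at about (185,275) touching the left side of the fingertips (240–317, 262), stem already leaning right and in the channel; the finger half-thickness is about 16.5 mm at the tips. Continue pushing right by ~33 mm, slowly.

```bash
python3 -m jog '[[-1,[0,-4,0],0],[-1,[0,-8,0],0],[-1,[0,-12,0],0],[-1,[0,-16,0],0],[-1,[0,-20,0],0],[-1,[0,-23,0],0],[-1,[0,-26,0],0],[-1,[0,-29,0],0],[-1,[0,-31,0],0],[-1,[0,-33,0],0],[-1,[0,-33,0],0]]'
python3 - <<'E'
from h import *
f=optics.grab_frame("wrist"); cv2.imwrite("pics/w6.png",cv2.cvtColor(f["color"],cv2.COLOR_RGB2BGR))
c=np.array([.5334,-.0887]);y=.2698
R=np.array([[np.cos(y),-np.sin(y)],[np.sin(y),np.cos(y)]])
s=status.get_state();print("tcp",1000*(s["eef_pos"][:2]-c)@R,"F",s["force"][:2]@R,s["moment"])
E
```

```text
t: 5.3
eef_pos: [0.5354, -0.0953, 0.2087]
ee_rot: [-3.141, 0.0, -2.872]
force: [-0.4, 0.2, -0.1]
width: 0.0002
gripper_force: 0.2
tcp [ 0.2138266  -6.87790344] F [-0.7321716  -0.22526843] [ 0.05781826  0.039197   -0.00230333]
```

View pics/w6.png

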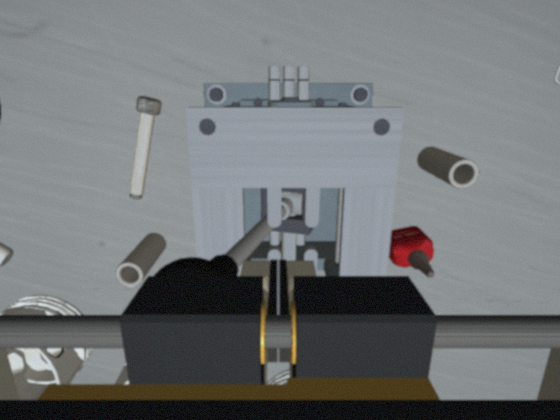

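Wrist view shows the stem leaning well right, knob near (195,275). Lift clear and move back behind the lever to measure.

```bash
python3 -m jog '[[-1,[0,10,0],0],[-1,[0,14,-30],0],[-1,[0,14,-90],0],[-1,[0,14,-90],0],[-1,[60,-10,-90],0],[-1,[110,-37,-90],0],[-1,[150,-37,-90],0],[-1,[150,-37,-90],0],[-1,[150,-37,-90],0]]'
python3 - <<'E'
from h import *
c=np.array([.5334,-.0887]);y=.2698
R=np.array([[np.cos(y),-np.sin(y)],[np.sin(y),np.cos(y)]])
s=status.get_state();print("tcp",1000*(s["eef_pos"][:2]-c)@R)
f=optics.grab_frame("wrist");g=optics.grab_frame("top");h=optics.grab_frame("scene")
bgr=[cv2.cvtColor(i,cv2.COLOR_RGB2BGR) for i in(f["color"],g["color"][150:300,260:460],h["color"][110:260,240:440])]
cv2.imwrite("pics/m7.png",np.hstack([cv2.resize(bgr[0],(400,300)),np.zeros((300,0,3),np.uint8),cv2.resize(bgr[1],(400,300))]))
r=cv2.imread("pics/m7.png"); b=np.zeros((300,800,3),np.uint8); b[:,:400]=cv2.resize(bgr[2],(400,300)); cv2.imwrite("pics/m7.png",np.vstack([r,b]))
for n,F,bx in(("top",g,(315,205,385,265)),("scene",h,(305,125,350,180))):
    p,st=knobpix(F,bx); print(n,p,st,1000*(onz(F,p,.219)[:2]-c)@R)
E
```

```text
t: 6.48
eef_pos: [0.4008, -0.1705, 0.2988]
ee_rot: [-3.141, 0.001, -2.872]
force: [0.3, 0.4, 0.3]
width: 0.0007
gripper_force: 0.0
tcp [-149.58519835  -43.48850782]
top [365.76602564 222.625     ] [ 41   8  20  20 312] [  0.59906608 -43.41811676]
scene [329.87323944 147.05633803] [ 18  14  15  20 213] [ -3.16922773 -32.61885928]
```

View pics/m7.png

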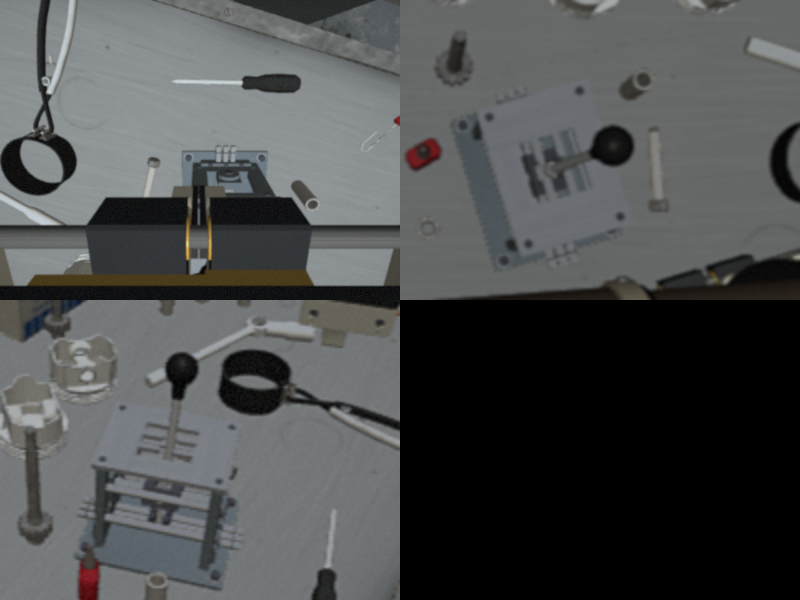

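Top view (panel right) shows knob at (366,223) px → local (0.6, −43.4) mm: neutral, over the third slot. Fingers are behind it on the same line. Lower and push forward.

```bash
python3 -m jog '[[-1,[-20,0,50],0],[-1,[-60,-1,94],0],[-1,[-90,-1,94],0],[-1,[-108,-1,94],0],[-1,[-116,-1,94],0],[-1,[-122,-1,94],0],[-1,[-128,-1,94],0],[-1,[-134,-1,94],0],[-1,[-140,-1,94],0],[-1,[-146,-1,94],0],[-1,[-150,-1,94],0],[-1,[-154,-1,94],0],[-1,[-158,-1,94],0],[-1,[-162,-1,94],0],[-1,[-162,-1,94],0]]'
python3 -m jog '[[-1,[-2,0,0],0],[-1,[-4,0,0],0],[-1,[-4,0,0],0]]'
python3 -c "
from h import *
f=optics.grab_frame('scene');p,st=knobpix(f,(280,125,350,180));print(p,st)"
```

```text
t: 8.5
eef_pos: [0.5567, -0.1283, 0.2037]
ee_rot: [3.141, -0.001, -2.872]
force: [-3.1, 0.3, -3.5]
width: 0.0006
gripper_force: 1.6
t: 8.88
eef_pos: [0.5609, -0.1274, 0.2045]
ee_rot: [-3.142, -0.0, -2.872]
force: [-3.3, 0.3, -3.7]
width: 0.0007
gripper_force: 2.0
[312.  154.5] [30 27  5  6 30]
```

```bash
python3 -m jog '[[-1,[-1,0,0],0],[-1,[-2,0,0],0],[-1,[-2,0,0],0]]'; python3 -m jog '[[-1,[-1,0,0],0],[-1,[-2,0,0],0],[-1,[-2,0,0],0]]'
```

```text
t: 9.3
eef_pos: [0.5623, -0.1271, 0.2045]
ee_rot: [3.141, -0.001, -2.872]
force: [-5.4, -0.7, -2.9]
width: 0.0008
gripper_force: 2.8
t: 9.68
eef_pos: [0.5631, -0.1269, 0.2042]
ee_rot: [3.141, -0.003, -2.872]
force: [-9.0, -1.9, -1.8]
width: 0.0004
gripper_force: 4.5
```

Force rises to 9 N with the tool barely advancing: end stop. Back off and verify.

```bash
python3 -m jog '[[-1,[10,0,0],0],[-1,[50,0,0],0],[-1,[90,0,-60],0],[-1,[150,0,-94],0],[-1,[190,0,-94],0],[-1,[190,0,-94],0],[-1,[190,0,-94],0]]'
python3 - <<'E'
from h import *
c=np.array([.5334,-.0887]);y=.2698
R=np.array([[np.cos(y),-np.sin(y)],[np.sin(y),np.cos(y)]])
g=optics.grab_frame("top");h=optics.grab_frame("scene")
p,st=knobpix(g,(315,185,385,265)); print(p,st,1000*(onz(g,p,.212)[:2]-c)@R)
b=[cv2.resize(cv2.cvtColor(i,cv2.COLOR_RGB2BGR),(400,300),interpolation=cv2.INTER_CUBIC) for i in(g["color"][165:285,280:440],h["color"][115:265,240:440])]
cv2.imwrite("pics/m8.png",np.hstack(b))
E
```

```text
t: 10.55
eef_pos: [0.3826, -0.1771, 0.2998]
ee_rot: [-3.14, 0.004, -2.872]
force: [-0.2, 0.6, -0.6]
width: 0.0004
gripper_force: 0.0
[355.87261146 199.3343949 ] [ 32   5  19  20 314] [ 47.12362519 -41.09614592]
```

View pics/m8.png

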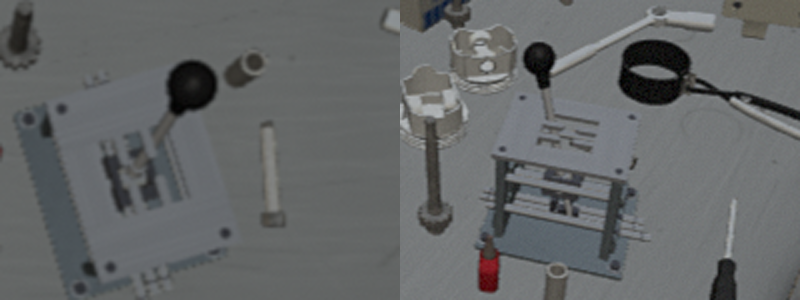

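The top view puts the knob at (356,199), which is local (47, −41) mm: the full 47 mm of travel, with the lever leaning in the third slot. The bystanders are untouched and the arm is clear.

```bash
python3 -c "
from station import order; print(order.job_done())"
```

```text
the job is handed in; nothing more can be done
None
```

The lever stands at the forward end of the third slot: the knob measured about 47 mm of forward travel and met the end stop. I didn't measure the selector rail itself. The arm is clear of the lever, the small parts look undisturbed, and the job was handed in at about 11 s.

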